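# Seat a dip rod in a vial and hold the reading mirror on its foot

## Task

Take the steel dip rod (the one with the thick round grip) out of the rod rack, lower it without dropping it through the neck of the open vial in the viewing stand until its foot stands on the vial's bottom, and let it go there. Then turn the stand's mirror by its lever until the stand's small camera, which looks level at the mirror, sees the foot of the rod from below in the middle of the mirror. The lever springs back when let go, so finish while still holding it with the fingers at that angle; leave the capped vials and everything else where they are.

Things in the scene. Friction and masses are not known exactly. Their poses are not given: they have to be found in the camera images.
- stand: Vial viewing stand, fixed: aluminium base 150 x 330 x 10 mm, four posts, a clear shelf (top at 116 mm) carrying three upright vials, over it an aluminium guide plate 114 x 174 mm (top at 150 mm) with 20 mm holes at y = -40, 0, +40 mm. Tilting mirror below; black camera at the +y end. Origin on the bench under the mirror's middle; z up; the mirror's lever is on the +x side.
- camera_lens (a point): Centre of the front of the camera's lens, at (0, 170, 52) mm in the stand's frame, level with the mirror's hinge. It looks along the stand's -y at the middle of the mirror.
- mirror_face (a point): Middle of the mirror's face (72 x 64 mm glass), at (0, 0, 52) mm in the stand's frame, on the hinge axis, so it stays put as the mirror turns. Its z axis is the mirror's normal.
- mirror (a joint): Mirror angle a, 0 to 1.30 rad. At 0 it lies flat, facing up; as a grows its face tilts to the camera: normal (0, sin a, cos a) in the stand's frame. A spring returns it to 0 (at the handle 0.4 N at 0, 1.3 N at 0.8, 1.6 N at 1.1 rad). The camera sees a point in the mirror's middle when the normal halves the angle between the directions from mirror_face to the lens and to that point.
- lever_handle (a point): Handle of the mirror's lever: level black pin, 14 mm diameter, 46 mm long, along the stand's x, on a thin steel arm from the mirror's shaft. This point: the pin's middle, 53 mm out from the guide plate's edge, 40 mm out from the arm. It circles the hinge at radius 85 mm: in the stand's frame (110, 85 sin(a - 0.785), 52 + 85 cos(a - 0.785)) mm at mirror angle a, and may roll between the fingers.
- vial: The open glass vial, the only one without a cap, in one of the three holes of the stand: 18 mm outside diameter, 60 mm tall, bottom 4 mm thick, neck (upper 11 mm) 15 mm outside and 11 mm inside. Stands loosely on the clear shelf. Origin: centre of its underside; z up.
- rod: Steel dip rod: round shaft 6 mm in diameter and 75 mm long with a chamfered foot, above it a round ribbed grip 16 mm in diameter and 34 mm long (75 to 109 mm above the foot). About 60 g. Stands upright in one of the rack's holes at the start, foot 10 mm above the bench. Origin: centre of the foot; z up along the rod.
- rack: White rod rack, a fixed block 55 x 150 x 45 mm with three 7.5 mm holes 35 mm deep in a row along its y, at y = -48, 0 and +48 mm. It holds the dip rod, a glass rod and a spatula, upright. Origin: centre of its underside.
- capped_a: Vial like the open one with a black screw cap 18 mm across, top 66 mm above its underside, in the stand. Origin: centre of its underside. A bystander: leave it where it is.
- capped_b: A second, same capped vial in the stand. Origin: centre of its underside. A bystander: leave it where it is.
- glass_rod: Plain clear glass rod 6 mm in diameter, 130 mm long with a small ball on top, upright in the rack. Origin: its foot. A bystander: leave it where it is.
- spatula: Steel spatula, 6 mm shaft with a flat blade 12 mm wide on top, 128 mm long, upright in the rack. Origin: its foot. A bystander: leave it where it is.
- beaker: Glass beaker, 68 mm across, 90 mm tall. Origin: centre of its underside. A bystander: leave it where it is.
- oil_bottle: Amber glass bottle with a black cap, 60 mm across, 145 mm tall. Origin: centre of its underside. A bystander: leave it where it is.
- wash_bottle: White wash bottle with a bent spout, 64 mm across, 175 mm tall. Origin: centre of its underside. A bystander: leave it where it is.
- petri_dish: Closed glass petri dish, 94 mm across, 16 mm tall. Origin: centre of its underside. A bystander: leave it where it is.

How it is judged:
By the outcome, as a careful person would: the job done as asked, in the order asked, and still so for the second after the job is handed in, while the arm keeps its last pose, push and grip.
It also fails if it takes over 67 s, if anything falls off the work surface, if the arm or the gripper's body presses on something with over 40 N, if the wrist force passes 120 N, or if a joint passes its speed limit or range.

## Robot

A 7-joint arm with a two-finger parallel gripper is mounted at the origin on the work surface. World frame = base frame: x ahead of the robot, y to its left, z up, the work surface at z = 0. Lengths are in m, angles in rad, forces in N, time in s.
With the tool pointing down it reaches from about 0.4 to 0.85 m from the base axis. Payload 10.4 kg.
Tool frame: the origin (TCP) lies at the very end of the fingers, on their centre line; the grasp point (between the pads) lies 19 mm behind it (r.grip_depth is the distance from the TCP to the grasp point, in m); z points along the fingers, y is the line along which they close (so a half turn about z gives the same grasp; the last joint's range is limited). The gripper opens to 87 mm and grips with 3 to 60 N. Pads are 19 mm wide; open, the fingers measure 117 mm over their backs; the gripper's body (75 mm by 190 mm) begins 51 mm behind the grasp point.
Start: joints at [-1.316, 0.332, -0.065, 1.46, 0.022, 1.35, -0.088], TCP at [0.171, 0.601, 0.223] pointing down, gripper open.
Joint ranges: [-2.6, 2.6], [-0.5, 2.12], [-1.47, 1.34], [0.16, 2.42], [-1.27, 4.41], [0.06, 2.06], [-2.6, 2.6]. Speed limits (rad/s): [2.22, 2.22, 2.79, 2.79, 3.14, 3.14, 3.14].

## Interface

Orientations are given as a unit quaternion [x, y, z, w].
In Python, from plant import r gives the robot as it stands. Calls block until the motion is done:
- r.move_ptp(position, orientation): joint-space move of the TCP to a pose.
- r.servo_line(position, v=0.15, frame=None, max_force=None): straight line of the TCP; frame=None keeps the orientation; v is the mean speed in m/s. With max_force (N) it stops when the force on the tool has changed by that much, and returns True; else False.
- r.movej(angles): joint-space move.
- r.move_gripper(opening): finger opening in m; the grip force is fixed at half the most; returns when the fingers have stopped.
- r.pause(seconds).
- r.solve_ik(position, orientation): joint angles nearest the present ones, or None.
- r.snapshot(name): name is "scene" or "top" or "wrist"; returns (picture, depth): 420x560x3 uint8, blue, green, red; 420x560 float32, m along the optical axis (not along the pixel's ray), 0 where there is no reading.
- r.get_calibration(name): a dict with "vfov" (degrees; the focal length in pixels is half the picture's height over the tangent of half this angle, whatever the lens; pixels are square), "cx", "cy" (the principal point, pixels), "rvec" (rotation vector, rad) and "tvec" (3), from world to camera coordinates, as OpenCV has them; the wrist camera has in their place "T_tool_cam" (4x4, takes a point from camera to tool coordinates, whose origin is the TCP and whose axes are the flange's). Camera axes: x right, y down, z forward; pixel columns grow to the right and rows downward; lengths in m; the calibration is good to about 2 mm. A picture is of the moment at which its call begins: read the wrist's pose just before it. get_calibration takes no time and is no camera call.
A pose or a line that the arm cannot do raises r.IKError and nothing moves.
- r.close_job(): hands the job in; it is judged then, once.
Trained networks look in the newest picture that a camera, given by its name, has taken for a name from the list of things; names that differ only in an ending like _2 or _b are one class to them, and where a whole thing is asked for, a point or a joint stands for the part that bears it (a point fixed in the world has none). Each returns a list of dicts, best first, with "score" (0 to 1); they miss things now and then, are a little off and sometimes report something else, mostly with a low value. They report only what shows in the picture. A call takes as long as a camera call.
- r.search_frame(label, camera): "position" ([x, y, z] in m, in world coordinates, good to about 4 mm: the middle of the surface that is visible of it).
- r.regions_of(label, camera): "region" (420x560 bool, what is visible of it).
Readings, each from a call of its own:
- r.read_time_s(): time.
- r.read_q(): joint angles.
- r.read_joint_velocities(): joint speeds.
- r.read_joint_torque(): joint torques, N m.
- r.read_ee_pos(): TCP position.
- r.read_tool_rot(): TCP orientation.
- r.read_wrist_force(): force on the tool from outside, world axes, zero at the start.
- r.read_moment(): the same for the moment, N m.
- r.read_gripper_width(): finger opening in m.
- r.read_gripper_force(): force on a finger pad.
Only numpy, scipy, OpenCV 4.12 (cv2) and the standard library are available. Lean on these libraries where they do the work, as an engineer would, in place of code of your own. Each camera call takes 0.05 s, during which the arm holds its last target. There are 200 camera calls.

## Working session

There is one attempt and no reset: what is moved stays moved. The work goes in short steps, each a Python script; the robot and the scene stay as the last script left them, time stands still between calls to the robot, and variables do not carry over. Pictures are saved under pics/ and viewed, at most 11 in all, crops included, and the job is handed in when it is done.

```bash
mkdir -p pics; ls; cat > h.py <<'E'
import numpy as np, cv2
from scipy.spatial.transform import Rotation as R
from plant import r
def cam(name):
    c=r.get_calibration(name)
    f=210/np.tan(np.radians(c["vfov"])/2)
    if "rvec" in c:
        Rm=cv2.Rodrigues(np.array(c["rvec"],float))[0]; t=np.array(c["tvec"],float).ravel()
        T=np.eye(4); T[:3,:3]=Rm.T; T[:3,3]=-Rm.T@t
    else:
        W=np.eye(4); W[:3,:3]=R.from_quat(r.read_tool_rot()).as_matrix(); W[:3,3]=r.read_ee_pos()
        T=W@np.array(c["T_tool_cam"])
    return f,c["cx"],c["cy"],T
def snap(name,fn=None):
    C=cam(name); p,d=r.snapshot(name)
    if fn: cv2.imwrite("pics/"+fn,p)
    return p,d,C
def ray(u,v,C):
    f,cx,cy,T=C; d=T[:3,:3]@np.array([(u-cx)/f,(v-cy)/f,1.]); return T[:3,3],d
def onz(u,v,z,C):
    o,d=ray(u,v,C); return o+d*(z-o[2])/d[2]
def pt(u,v,dep,C):
    o,d=ray(u,v,C); return o+d*dep
def proj(P,C):
    f,cx,cy,T=C; q=T[:3,:3].T@(np.asarray(P)-T[:3,3]); return np.array([cx+f*q[0]/q[2],cy+f*q[1]/q[2]])
def cloud(d,C):
    f,cx,cy,T=C; v,u=np.indices(d.shape); X=np.stack([(u-cx)/f*d,(v-cy)/f*d,d],-1); return X@T[:3,:3].T+T[:3,3]
E
python3 - <<'E'
from h import *
np.set_printoptions(precision=4,suppress=True)
print(r.read_time_s(),r.read_tool_rot())
for n in ("top","scene"):
    p,d,C=snap(n,n+"0.png"); print(n,C[3][:3,3],C[3][:3,2],C[0])
    for l in ("stand","lever_handle","vial","rod","rack","capped_a","glass_rod","spatula"):
        print(l,[(np.round(x["position"],3),round(x["score"],2)) for x in r.search_frame(l,n)][:3])
E
```

```text
pics
0.0 [ 0.1384  0.9904 -0.0007 -0.0001]
top [ 0.4834 -0.0036  1.091 ] [ 0.0494 -0.021  -0.9986] 409.20876411111993
stand []
lever_handle [(array([0.61 , 0.052, 0.116]), 0.68)]
vial []
rod [(array([ 0.56 , -0.262,  0.12 ]), 0.4)]
rack [(array([ 0.558, -0.216,  0.045]), 0.85), (array([ 0.728, -0.255,  0.093]), 0.58)]
capped_a [(array([0.521, 0.138, 0.182]), 0.58), (array([0.519, 0.065, 0.181]), 0.54)]
glass_rod []
spatula [(array([0.519, 0.105, 0.156]), 0.36)]
scene [ 1.0879 -0.0078  0.8861] [-0.5779 -0.0094 -0.8161] 439.8761498118867
stand [(array([0.55 , 0.147, 0.052]), 0.87)]
lever_handle [(array([0.591, 0.079, 0.06 ]), 0.95)]
vial [(array([0.529, 0.106, 0.161]), 0.67), (array([ 0.559, -0.225,  0.108]), 0.17)]
rod [(array([0.594, 0.081, 0.061]), 0.26)]
rack [(array([ 0.58 , -0.215,  0.047]), 0.84)]
capped_a [(array([0.527, 0.141, 0.175]), 0.68)]
glass_rod [(array([ 0.562, -0.175,  0.102]), 0.57)]
spatula [(array([ 0.558, -0.22 ,  0.104]), 0.53)]
```

View pics/top0.png

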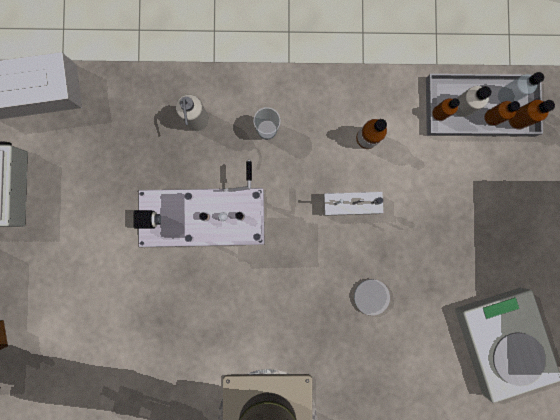

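View pics/scene0.png

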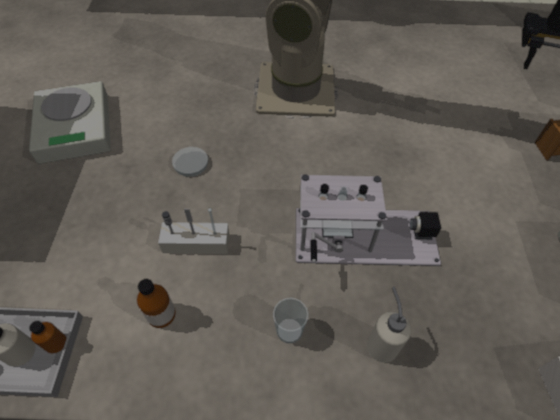

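```bash
python3 - <<'E'
from h import *
np.set_printoptions(precision=4,suppress=True)
print(np.array(r.get_calibration("wrist")["T_tool_cam"]), r.get_calibration("wrist")["vfov"])
# tool down, closing axis y along world x
M=np.array([[0,1,0],[1,0,0],[0,0,-1.]]); 
for s in (1,-1):
    q=R.from_matrix(M@np.diag([s,s,1])).as_quat(); print(s,q,r.solve_ik([0.56,-0.26,0.3],q),r.solve_ik([0.52,0.10,0.33],q))
p,d,C=snap("top")
X=cloud(d,C)
def ext(z0,z1,u0,u1,v0,v1):
    m=np.zeros(d.shape,bool); m[v0:v1,u0:u1]=1; m&=(X[...,2]>z0)&(X[...,2]<z1); P=X[m]
    rc=cv2.minAreaRect(P[:,:2].astype(np.float32)); return len(P),rc
print("rack",ext(.035,.055,310,400,180,230)); print("plate",ext(.14,.16,150,280,170,260)); print("base",ext(.003,.02,120,280,170,260)); print("pin",ext(.08,.14,243,256,155,185))
E
```

```text
[[ 0.0001 -0.953  -0.3028  0.0833]
 [ 1.      0.0002 -0.0003 -0.    ]
 [ 0.0003 -0.3028  0.953  -0.1631]
 [ 0.      0.      0.      1.    ]] 64.43807045705151
1 [0.7071 0.7071 0.     0.    ] [-0.3315  0.3905  0.9495  1.3967 -0.3152  1.5128  0.5994] [-0.7848  0.0735  0.5462  1.5582 -0.0382  1.5206 -0.2378]
-1 [ 0.7071 -0.7071  0.      0.    ] [-0.4416  0.4769  1.1616  1.4012 -0.4349  1.5407 -2.4526] None
rack (1150, ((0.5600342750549316, -0.22118356823921204), (0.05515669658780098, 0.15110179781913757), 1.873785138130188))
plate (3573, ((0.5208187699317932, 0.10387887060642242), (0.11413777619600296, 0.17441417276859283), 1.2072921991348267))
base (3370, ((0.531394898891449, 0.18061338365077972), (0.23684585094451904, 0.42180100083351135), 0.17637917399406433))
pin (133, ((0.6283836364746094, 0.04589048773050308), (0.05841289088129997, 0.012308654375374317), 0.5237404704093933))
```

```bash
python3 - <<'E'
from h import *
np.set_printoptions(precision=4,suppress=True)
yaw=np.radians(1.2); q=(R.from_euler('z',yaw)*R.from_quat([.70710678,.70710678,0,0])).as_quat()
r.move_ptp([0.521,0.104,0.30],q); print(r.read_time_s(),r.read_ee_pos())
p,d,C=snap("wrist","w_vial.png"); np.savez("w_vial.npz",p=p,d=d,T=C[3],c=np.array(C[:3]))
X=cloud(d,C)
for l in ("vial","capped_a"): print(l,[(x["position"],x["score"]) for x in r.search_frame(l,"wrist")])
m=(X[...,2]>.143)&(X[...,2]<.157)&(d>0); print(X[m][:,2].mean(),cv2.minAreaRect(X[m][:,:2].astype(np.float32)))
# rim points from depth at neck height
m=(X[...,2]>.168)&(X[...,2]<.18)&(np.hypot(X[...,0]-.521,X[...,1]-.104)<.02); P=X[m]; print(len(P),P.mean(0) if len(P) else 0)
print("vial px",proj([.5208,.1039,.176],C))
u,v=proj([.5208,.1039,.17],C).astype(int); k=cv2.resize(p[max(v-75,0):v+75,max(u-100,0):u+100],None,fx=4,fy=4,interpolation=cv2.INTER_CUBIC); print(max(u-100,0),max(v-75,0)); cv2.imwrite("pics/w_vial_c.png",k)
q2=(R.from_euler('z',np.radians(1.87))*R.from_quat([.70710678,.70710678,0,0])).as_quat()
r.move_ptp([0.5616,-0.269,0.26],q2); print(r.read_time_s(),r.read_ee_pos())
p,d,C=snap("wrist","w_rod.png"); X=cloud(d,C)
print([(x["position"],x["score"]) for x in r.search_frame("rod","wrist")]); print(proj([.5616,-.269,.119],C))
m=(X[...,2]>.114)&(X[...,2]<.125)&(np.hypot(X[...,0]-.5616,X[...,1]+.269)<.03); P=X[m]; print(len(P),P.mean(0),P.min(0),P.max(0))
E
```

```text
3.1417 [0.5207 0.1054 0.2997]
vial [([0.5226, 0.1103, 0.1639], 0.95)]
capped_a [([0.5245, 0.1455, 0.1836], 0.93), ([0.5237, 0.0679, 0.1808], 0.63), ([0.7657, 0.1908, 0.104], 0.54), ([0.5607, -0.1592, 0.0459], 0.42)]
0.1512140780634748 ((0.6242488026618958, 0.10677241533994675), (0.31904637813568115, 0.17506523430347443), 1.9938116073608398)
159 [0.5229 0.1043 0.1749]
vial px [275.122  204.7781]
175 127
4.7 [ 0.5623 -0.2674  0.2599]
[([0.5607, -0.2605, 0.1189], 0.89)]
[274.2152 199.7795]
222 [ 0.5645 -0.2655  0.1196] [ 0.5565 -0.2739  0.1141] [ 0.5718 -0.2582  0.1224]
```

View pics/w_vial_c.png

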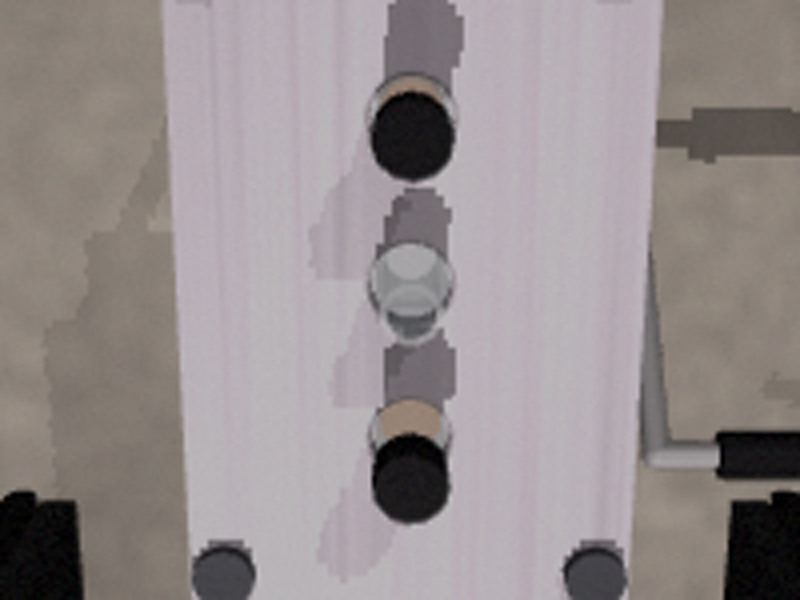

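View pics/w_rod.png

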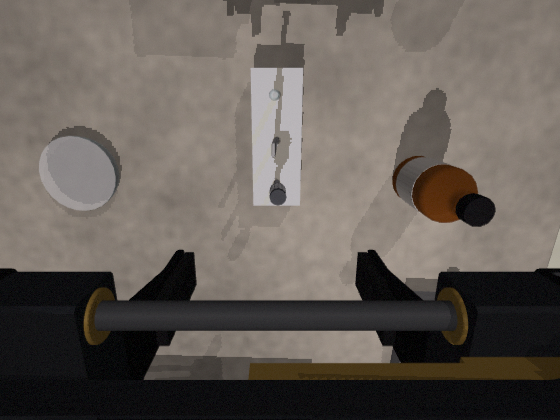

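```bash
cat >> h.py <<'E'
Q0=R.from_quat([.70710678,.70710678,0,0])
def qy(deg): return (R.from_euler('z',np.radians(deg))*Q0).as_quat()
def goto(P,v=.15,tol=.0004,n=3):
    P=np.array(P,float); c=P.copy(); r.servo_line(c,v=v)
    for _ in range(n):
        e=P-r.read_ee_pos()
        if np.abs(e).max()<tol: break
        c=c+e; r.servo_line(c,v=.05)
    return np.array(r.read_ee_pos())
E
python3 - <<'E'
from h import *
np.set_printoptions(precision=4,suppress=True)
print(goto([.5635,-.267,.12],v=.2), goto([.5635,-.267,.084],v=.1), r.read_time_s(), r.read_tool_rot(), qy(1.87))
F0=np.array(r.read_wrist_force()); r.move_gripper(.0)
print(r.read_gripper_width(),r.read_gripper_force(),r.read_wrist_force()-F0,r.read_ee_pos(),r.read_time_s())
r.pause(.3); print(r.read_ee_pos(),r.read_wrist_force()-F0)
P=np.array(r.read_ee_pos())
r.servo_line([P[0],P[1],.16],v=.1); r.servo_line([P[0],P[1],.26],v=.2); 
print(r.read_wrist_force()-F0, r.read_gripper_width(), r.read_time_s(), r.read_ee_pos())
p,d,C=snap("wrist","w_held.png"); 
E
```

```text
[ 0.5635 -0.2669  0.1198] [ 0.5633 -0.2671  0.0837] 6.9083 [ 0.6956  0.7185 -0.0003 -0.0003] [0.6955 0.7186 0.     0.    ]
0.015001200846890437 29.99776302196551 [ 0.8756 -0.0906 -0.2962] [ 0.5635 -0.267   0.084 ] 8.0667
[ 0.5635 -0.267   0.084 ] [-0.1155  0.2838 -0.0758]
[-0.4298  0.8166 -1.7026] 0.015298839174775567 9.925 [ 0.5632 -0.2667  0.2586]
```

View pics/w_held.png

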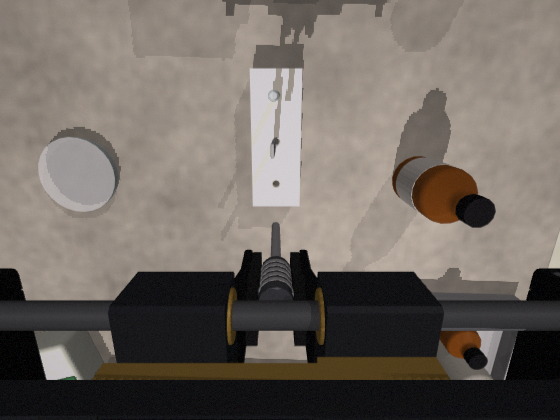

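```bash
cat > foot.py <<'E'
from h import *
np.set_printoptions(precision=4,suppress=True)
z=np.load("w_vial.npz"); Cv=(*z["c"],z["T"])
print("vial apparent",onz(277.4,204.9,.176,Cv))
P=np.array(r.read_ee_pos()); r.servo_line([P[0],P[1],.30],v=.2)
C=cam("wrist"); 
r.servo_line([.522,.1045,.30],v=.25)
E
python3 - <<'E'
from h import *
C=cam("wrist"); print("hole apparent",onz(276,183.5,.045,C))
W=R.from_quat(r.read_tool_rot()).as_matrix(); P=np.array(r.read_ee_pos()); print("foot px exp",proj(P+W@[0,0,.074],C),proj(P+W@[0,0,.04],C))
exec(open("foot.py").read())
g=goto([.522,.1045,.267],v=.1); print(g,r.read_time_s())
p,d,C=snap("wrist","w_hov.png"); P=np.array(r.read_ee_pos()); print("foot px exp",proj(P+W@[0,0,.074],C),proj([.522,.1045,.176],C))
u,v=proj(P+W@[0,0,.074],C).astype(int); k=cv2.resize(p[v-75:v+75,u-100:u+100],None,fx=4,fy=4,interpolation=cv2.INTER_CUBIC); print(u-100,v-75); cv2.imwrite("pics/w_hov_c.png",k)
E
```

```text
hole apparent [ 0.5635591  -0.26862848  0.045     ]
foot px exp [274.93586947 221.64778534] [274.8473476  238.86426229]
vial apparent [0.5228 0.1038 0.176 ]
[0.522  0.1041 0.2671] 12.45
foot px exp [275.0403 221.5985] [274.9601 214.1135]
175 146
```

View pics/w_hov_c.png

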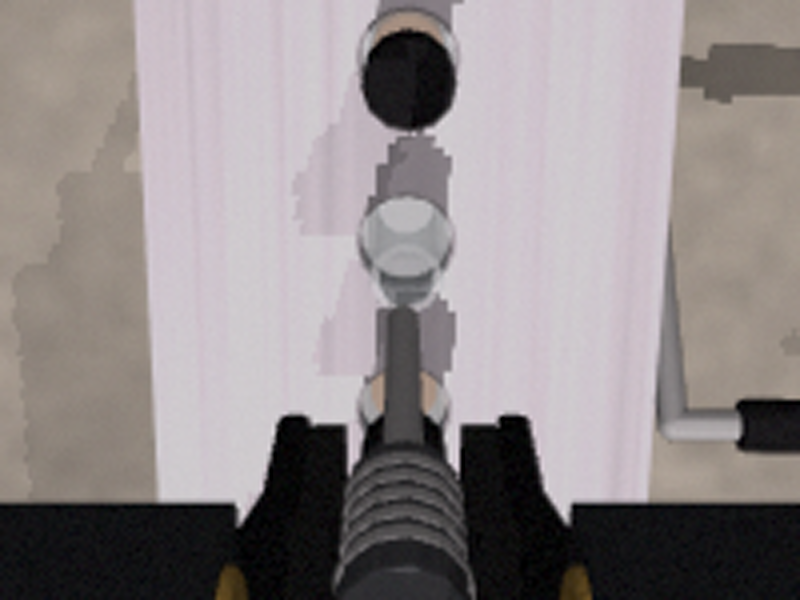

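```bash
python3 - <<'E'
from h import *
np.set_printoptions(precision=4,suppress=True)
C=cam("wrist"); f=onz(275.4,225.4,.193,C); n=onz(275.75,214.5,.176,C); print("foot",f,"neck",n)
P=np.array(r.read_ee_pos()); T=P+(n-f); print("target",T)
print(goto([T[0],T[1],.256],v=.08),r.read_time_s())
p,d,C=snap("wrist"); P=np.array(r.read_ee_pos())
u,v=proj([T[0],T[1],.178],C).astype(int); k=cv2.resize(p[v-45:v+45,u-60:u+60],None,fx=6,fy=6,interpolation=cv2.INTER_CUBIC); cv2.imwrite("pics/w_low.png",k)
F0=np.array(r.read_wrist_force())
hit=r.servo_line([T[0],T[1],.236],v=.03,max_force=3); print(hit,r.read_ee_pos(),r.read_wrist_force()-F0,r.read_time_s())
E
```

```text
foot [0.5228 0.1011 0.193 ] neck [0.5229 0.1042 0.176 ]
target [0.5225 0.1074 0.2505]
[0.5223 0.1075 0.2558] 13.2917
False [0.5225 0.1074 0.2361] [-2.2408 -0.3204  0.2501] 14.15
```

View pics/w_low.png

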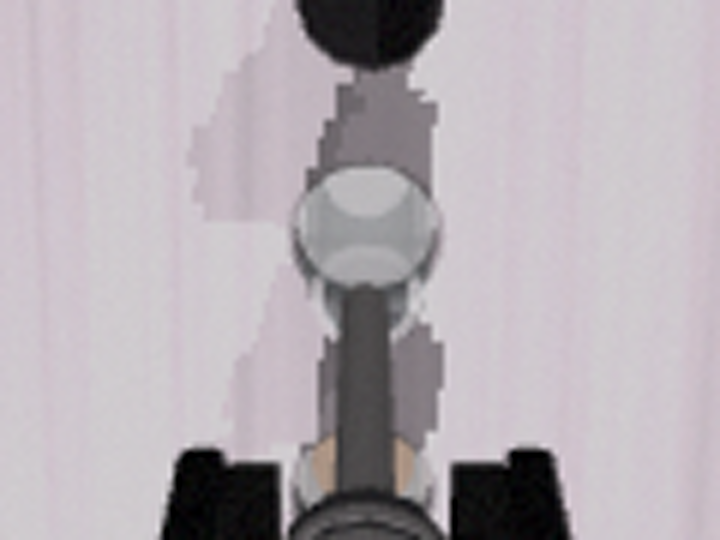

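```bash
python3 - <<'E'
from h import *
np.set_printoptions(precision=4,suppress=True)
r.pause(.2); P=np.array(r.read_ee_pos()); F0=np.array(r.read_wrist_force()); print(P,F0)
hit=r.servo_line([P[0],P[1],.202],v=.04,max_force=4); print(hit,r.read_ee_pos(),r.read_wrist_force(),r.read_time_s())
if not hit:
    r.pause(.2); print(r.read_wrist_force())
    hit=r.servo_line([P[0],P[1],.190],v=.012,max_force=2.5); r.pause(.2); print(hit,r.read_ee_pos(),r.read_wrist_force(),r.read_time_s())
p,d,C=snap("wrist","w_in.png")
E
```

```text
[0.5225 0.1074 0.2362] [-0.176  -0.4201 -0.1669]
False [0.5227 0.1074 0.2022] [-0.543  -0.2098 -1.3702] 15.35
[ 0.3637  0.5107 -0.3198]
True [0.5224 0.1073 0.1935] [ 0.7966 -0.7158  5.2189] 16.45
```

```bash
python3 - <<'E'
from h import *
np.set_printoptions(precision=4,suppress=True)
P=np.array(r.read_ee_pos()); r.servo_line(P+[0,0,.0003],v=.01); print(r.read_wrist_force())
r.move_gripper(.03); r.pause(.2); r.move_gripper(.06); print(r.read_gripper_width(),r.read_wrist_force(),r.read_time_s())
P=np.array(r.read_ee_pos()); r.servo_line([P[0],P[1],.25],v=.1); goto([P[0],P[1],.33],v=.2)
p,d,C=snap("wrist","w_rel.png"); X=cloud(d,C); S=[.5208,.1039]
m=(np.hypot(X[...,0]-.522,X[...,1]-.106)<.025)&(X[...,2]>.2); print(m.sum(),X[m].min(0),X[m].max(0)); t=m&(X[...,2]>.225); print(X[t].mean(0))
for l in ("rod","lever_handle"): print(l,[(x["position"],x["score"]) for x in r.search_frame(l,"wrist")][:2])
yw=np.radians(1.2); W=lambda s:[*(np.array(S)+[np.cos(yw)*s[0]-np.sin(yw)*s[1],np.sin(yw)*s[0]+np.cos(yw)*s[1]]),s[2]]
print("lever exp",W([.11,-.0601,.1121]),proj(W([.11,-.0601,.119]),C),proj(W([.087,-.0601,.119]),C), r.read_time_s())
E
```

```text
[0.704  0.3997 2.5817]
0.05980298798420517 [-0.3692  0.659   0.4364] 18.3667
788 [0.5129 0.09   0.2002] [0.5313 0.131  0.4417]
[0.5221 0.1154 0.3356]
rod [([0.5207, 0.106, 0.2251], 0.78)]
lever_handle [([0.6182, 0.0495, 0.1132], 0.79)]
lever exp [np.float64(0.6320345146172228), np.float64(0.04611684711033105), 0.1121] [365.1176 234.4671] [346.012 234.237] 20.025
```

View pics/w_rel.png

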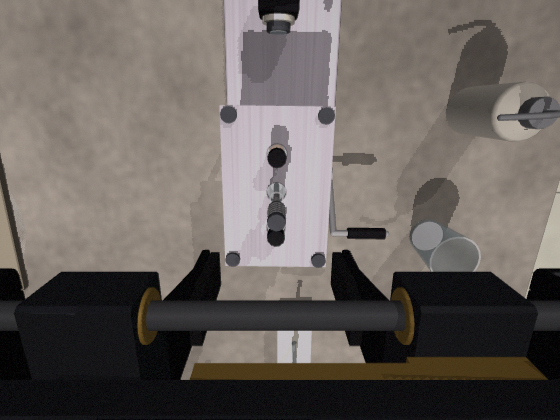

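```bash
cat >> h.py <<'E'
S=np.array([.5215,.1040]); yw=np.radians(1.2)
def W(a,lift=0):
    s=[.11,.085*np.sin(a-.7854),.052+.085*np.cos(a-.7854)-.019+lift]
    return np.array([S[0]+np.cos(yw)*s[0]-np.sin(yw)*s[1],S[1]+np.sin(yw)*s[0]+np.cos(yw)*s[1],s[2]])
E
python3 - <<'E'
from h import *
np.set_printoptions(precision=4,suppress=True)
q=R.from_matrix(R.from_euler('z',yw).as_matrix()@np.diag([1,-1,-1.])).as_quat()
r.move_ptp(W(0)+[0,0,.2],q); print(r.read_ee_pos(),r.read_q(),r.read_time_s())
p,d,C=snap("wrist","w_lev.png"); print("pin exp", proj(W(0)+[0,0,.026],C))
print([(x["position"],x["score"]) for x in r.search_frame("lever_handle","wrist")][:2])
print([np.array(r.solve_ik(W(a),q)) for a in (0,.4,.8)])
goto(W(0)+[0,0,.05],v=.2)
p,d,C=snap("wrist","w_lev2.png"); X=cloud(d,C); B=W(0); m=(abs(X[...,0]-B[0])<.02)&(abs(X[...,1]-B[1])<.02)&(abs(X[...,2]-.115)<.02); print(m.sum(),X[m].min(0),X[m].max(0),B,r.read_time_s())
E
```

```text
[0.6326 0.0465 0.2932] [-0.8346  0.4603  0.9983  1.3608 -0.3833  1.5222 -1.4153] 21.15
pin exp [275.5277 190.0587]
[([0.5971, 0.0503, 0.1106], 0.65)]
[array([-0.7919,  0.6002,  0.8927,  1.6212, -0.4994,  1.1643, -1.3318]), array([-0.8407,  0.5851,  0.904 ,  1.5988, -0.4849,  1.1974, -1.3866]), array([-0.8864,  0.5865,  0.9028,  1.5812, -0.4826,  1.2117, -1.4416])]
1324 [0.6129 0.0388 0.1122] [0.6527 0.0528 0.122 ] [0.6327 0.0462 0.0931] 22.95
```

View pics/w_lev2.png

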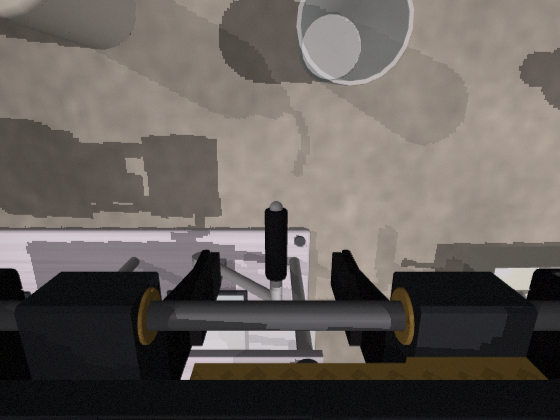

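```bash
python3 - <<'E'
from h import *
np.set_printoptions(precision=4,suppress=True)
print(goto(W(0),v=.1)); F0=np.array(r.read_wrist_force()); r.move_gripper(0); r.pause(.2)
print("grip",r.read_gripper_width(),r.read_gripper_force(),r.read_wrist_force()-F0,r.read_ee_pos(),W(0),r.read_time_s())
for a in np.linspace(0,.79,8)[1:]:
    r.servo_line(W(a),v=.05)
    print(round(a,2),np.array(r.read_ee_pos())-W(a),r.read_wrist_force()-F0)
g=goto(W(.79),v=.05); r.pause(.3)
print(g-W(.79),r.read_ee_pos(),r.read_wrist_force()-F0,r.read_gripper_width(),r.read_time_s())
p,d,C=snap("wrist","w_fin.png"); X=cloud(d,C); B=W(.79); m=(abs(X[...,0]-B[0])<.02)&(abs(X[...,1]-B[1])<.006)&(abs(X[...,2]-.14)<.02); print(m.sum(),X[m].max(0),proj(B+[.023,0,.019],C))
p,d,C=snap("scene","s_fin.png"); print([(x["position"],x["score"]) for x in r.search_frame("rod","scene")][:2])
k=cv2.resize(p[140:280,270:450],None,fx=4,fy=4,interpolation=cv2.INTER_CUBIC); cv2.imwrite("pics/s_fin_c.png",k)
E
```

```text
[0.6329 0.046  0.0933]
grip 0.013340165558006541 29.949591695331037 [ 0.5835 -1.4149 -0.0241] [0.6327 0.0461 0.0931] [0.6327 0.0462 0.0931] 24.65
0.11 [ 0.     -0.0003  0.0003] [-0.1057 -4.7284  1.048 ]
0.23 [ 0.0001 -0.001   0.0005] [-0.6939 -5.4282  3.0951]
0.34 [ 0.0002 -0.0015  0.001 ] [-1.1853 -7.0355  6.2487]
0.45 [ 0.0004 -0.0018  0.0014] [-2.2127 -7.6305  9.5517]
0.56 [ 0.0006 -0.0008  0.0015] [-1.9717 -5.4879  9.1793]
0.68 [ 0.0007 -0.0002  0.0012] [ 0.4828 -4.7343  8.306 ]
0.79 [0.0007 0.     0.0009] [ 0.9029 -3.5926  4.8078]
[ 0.0008 -0.      0.0007] [0.6323 0.1067 0.1187] [ 6.0549 -2.3729 15.5855] 0.013303673784841144 28.3417
1156 [0.6515 0.1126 0.1467] [275.879  243.2828]
[]
```

View pics/s_fin_c.png

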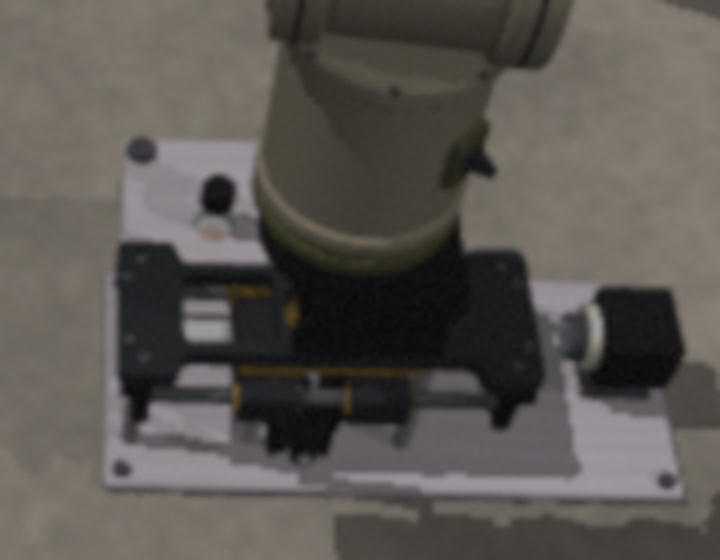

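View pics/w_fin.png

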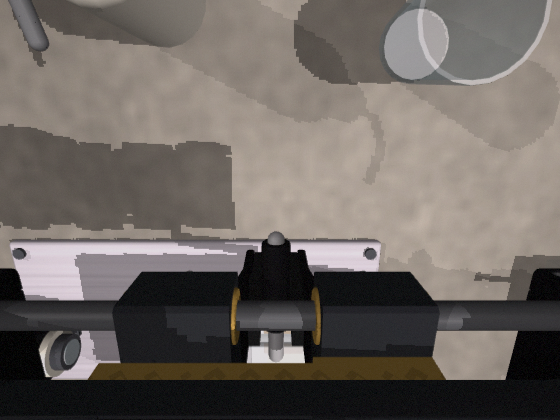

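```bash
python3 - <<'E'
from h import *
np.set_printoptions(precision=4,suppress=True)
P=np.array(r.read_ee_pos()); B=W(.79); r.servo_line([B[0],B[1]+.0003,P[2]+.0003],v=.02); r.pause(.4)
print(np.array(r.read_ee_pos())-B,r.read_wrist_force(),r.read_gripper_width(),r.read_gripper_force(),r.read_time_s())
print(r.close_job())
E
```

```text
[0.0006 0.     0.0012] [ 3.7475 -3.1061  0.5736] 0.012848157313268002 30.001237392425537 29.25
the job is handed in; nothing more can be done
None
```

The dip rod was lowered into the open vial and released with its foot on the bottom, and the job was handed in at about 29 s with the fingers holding the lever at about 0.79 rad. The mirror angle is worked out from the arm's position, good to about 0.02 rad, because the stand camera's picture was not available to check it. The rod was last seen standing just after release; the arm hid it in the final pictures.

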